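# Start the glue-up timer against the stop board's fence

### The arm

A 7-joint arm with a two-finger parallel gripper is mounted at the origin on a cart in front of the work surface, level with it; the furniture and walls round the work are solid. World frame = base frame: x ahead of the robot, y to its left, z up, the work surface at z = 0. Lengths are in m, angles in rad, forces in N, time in s.
With the tool pointing down it reaches from about 0.4 to 0.85 m from the base axis. Payload 4.5 kg.
Tool frame: the origin (TCP) lies at the very end of the fingers, on their centre line; the grasp point (between the pads) lies 19 mm behind it; z points along the fingers, y is the direction in which the jaws open and shut (so a half turn about z gives the same grasp; the last joint's range is limited). The gripper opens to 88 mm and grips with 3 to 60 N. Pads are 18 mm wide; open, the fingers measure 123 mm over their backs; the gripper's body (75 mm by 187 mm) begins 45 mm behind the grasp point.
Start: joints at [1.193, 0.689, -0.195, 1.565, 0.157, 0.902, -0.215], TCP at [0.25, -0.573, 0.208] pointing down, gripper open.
Joint ranges: [-3.01, 3.01], [-0.46, 2.08], [-1.47, 1.51], [0.13, 2.56], [-1, 4.14], [0.04, 2.09], [-2.66, 2.66]. Speed limits (rad/s): [2.57, 2.57, 3.14, 3.14, 3.14, 3.14, 3.14].

### API

Orientations are given as a unit quaternion [x, y, z, w].
In Python, from plant import telemetry, imaging, r gives the robot as it stands.
- The arm moves only by the shell command python3 -m creep 'ROWS' [FORCE]. ROWS is JSON, a list of rows, each a list of 5 numbers: the closure in counts, from 0 (fully open) to 255 (shut), then the shift along the tool's x, y, z in m, then the turn about the tool's z in degrees. In form: [[fingers, x, y, z, yaw], ...]. A call has 1 to 10 rows; each row is the pose to reach, as a shift and turn from the pose commanded when the call began, along the tool's axes at that moment; what a row does not reach only later rows make up. A row lasts 1/8 s, in which the tool goes at most 62.5 mm and 10.7 degrees, less where a joint would pass 70% of its speed; a pose out of reach is approached as far as the arm can. A call with a gripper value outside its range is refused whole. The fingers move at their own pace and stop on an object; FORCE is the grip in N (left out, the last holds). Time passes only in rows, so rows that repeat a pose let the fingers close. It gives the time, the measured TCP pose, the force and the opening at its end, in the units of the state.
- telemetry.get_state(): the state, without advancing time (a new reading comes with each control period).
- imaging.snapshot(name): name is "side" or "top"; returns a dict with "image" (400x640x3 uint8, blue, green, red), "camera_matrix" (3x3 intrinsics, pixels), "distortion" ([k1, k2, p1, p2, k3] as OpenCV has them; the pictures are not rectified), "R" (3x3) and "t" (3): a world point X has camera coordinates R X + t. Camera axes: x right, y down, z forward; pixel columns grow to the right and rows downward; lengths in m; the calibration is good to about 2 mm. A picture is of the moment at which its call begins. There is no depth.
- r.finish_job(): hands the job in, once; it reports no verdict.
Trained networks look in a picture, given as the dict that the camera call returned (one of the last four; its "shot" number tells which), for a name from the list of things; names that differ only in an ending like _2 or _b are one class to them, and where a whole thing is asked for, a point or a joint stands for the part that bears it (a point fixed in the world has none). Each returns a list of dicts, best first, with "score" (0 to 1); they miss things now and then, are a little off and sometimes report something else, mostly with a low value. They report only what shows in the picture. A call takes as long as a camera call.
- imaging.boxes_of(picture, target): "rect" ([left, top, right, bottom] in pixels, round what is visible of it).
- imaging.trace(picture, target): "pixels" (400x640 bool, what is visible of it) and "rect" ([left, top, right, bottom] in pixels, round what is visible of it).
- imaging.place_of(picture, target): "location" ([row, column] in pixels: a listed point, or the origin of a listed thing).
The state is a dict: "clock": time; "q": joint angles; "qd": joint speeds; "joint_torque": joint torques, N m; "tool_pos": TCP position; "eef_rot": TCP orientation; "contact_force": force on the tool from outside, world axes, zero at the start; "moment": the same for the moment, N m; "opening": opening from 0.0 (shut) to 1.0 (fully open).
Only numpy, scipy, OpenCV 4.12 (cv2) and the standard library are available. Lean on these libraries where they do the work, as an engineer would, in place of code of your own. Each camera call takes 0.05 s, during which the arm holds its last target.

### The job

Start the glue-up timer that lies loose on the stop board: push gently on the button in its near side, straight towards the fence, so that the timer slides back flat against the fence and, braced there, its button goes fully in. Then let the button come out again, leaving the timer flat against the fence and the sanding block beside it where it lies.

Things in the scene. Friction and masses are not known exactly. Their poses are not given: they have to be found in the camera images.
- stop_board: Fixed pale plywood base 220 (its x) x 340 (its y) x 15 mm thick, screwed to the bench, with a darker wooden fence 36 mm thick along the whole far (+x) edge. Origin: centre of the underside, on the bench; +x points across the board to the fence, away from the robot give or take 0.35 rad; z up. The board's top is 15 mm above the bench. The fence's upright front face is the plane x = +70 mm of this frame; the fence's top is 49 mm above the bench.
- glue_timer: Loose bench timer: a plain grey rounded box 60 (its x) x 90 (its y) x 44 mm tall, with a blank greenish display and a few speaker holes on top, about 0.2 kg. It lies flat on the stop board, on its left or right half, 20 to 55 mm short of the fence and turned at most 0.14 rad from square to it. Origin: centre of its underside; +x points to its flat back, which faces the fence; the button is in the middle of the opposite (-x) side, facing the robot.
- timer_button (a joint): Travel of the timer's start button: 0 = out, 0.007 m = fully in, pressed along the timer's +x. Sprung: starts to move at about 2.5 N, fully in at about 5 N, comes out by itself when released. The timer slides along the board at about 1 to 3 N, so the button does not go fully in until something stops the timer.
- timer_button_face (a point): Centre of the flat outer face of the round black push button (20 mm across, standing 12 mm out of the timer's -x side, 5 mm when fully in). As it lies, 24 mm above the board's top and 42 mm from the timer's centre along its -x; moves with the button.
- sanding_block: Loose brown sanding block 67 (its x) x 112 (its y) x 33 mm tall, on the other half of the stop board, no button. Origin: centre of its underside. A bystander: leave it.

How it is judged:
By the outcome, as a careful person would: the job done as asked, in the order asked, and still so for the second after the job is handed in, with the robot touching nothing.
It also fails if it takes over 35 s, if anything falls off the work surface, if the arm or the gripper's body presses on something with over 40 N, if the wrist force passes 120 N, or if a joint passes its speed limit or range.

## Working session

There is one attempt and no reset: what is moved stays moved. The work goes in short steps, Python scripts to look and compute and a shell command to move; the robot and the scene stay as the last step left them, time stands still between calls to the robot, and variables do not carry over. Pictures are saved under pics/ and viewed, and the job is handed in when it is done.

```bash
ls; mkdir -p pics; python3 - <<'E'
from plant import telemetry, imaging, r
import cv2
s=telemetry.get_state();print(s)
for n in("side","top"):
    p=imaging.snapshot(n);cv2.imwrite(f"pics/{n}0.png",p["image"]);print(n,p["camera_matrix"],p["distortion"],p["R"],p["t"])
    for t in("glue_timer","timer_button_face","sanding_block","stop_board"):
        print(t,[(x["location"],x["score"]) for x in imaging.place_of(p,t)][:2],[(x["rect"],x["score"]) for x in imaging.boxes_of(p,t)][:2])
E
```

```text
pics
{'clock': 0.0, 'q': array([ 1.1927927 ,  0.68999881, -0.19455583,  1.56634173,  0.15728507,
        0.90254181, -0.21511148]), 'qd': array([-0.00052979,  0.0002611 , -0.00108298, -0.00078659,  0.00161552,
        0.00071561,  0.00275225]), 'joint_torque': array([-1.72314017e-04, -5.27575922e+01, -1.26707509e+00, -1.53434014e+01,
       -5.25955623e-02,  6.41506558e-03,  1.54521135e-04]), 'tool_pos': array([ 0.24985403, -0.57211312,  0.20730254]), 'eef_rot': array([ 9.78866785e-01,  2.04496745e-01, -2.44662694e-04, -9.16174227e-04]), 'contact_force': array([-0.87385041,  0.78035747,  0.09471187]), 'moment': array([-0.00988895,  0.01229227, -0.05660449]), 'opening': 1.00094615938789}
side [[479.63751774   0.         314.72646911]
 [  0.         479.63751774 202.03900119]
 [  0.           0.           1.        ]] [-0.12615713  0.          0.          0.          0.        ] [[ 0.89009375 -0.45561439  0.01219161]
 [-0.29874982 -0.60342501 -0.73934214]
 [ 0.34421164  0.65444158 -0.67321955]] [-0.43299669  0.26485287  0.6276903 ]
glue_timer [([285.5, 379.4], 0.82)] [([353.6, 246.2, 4
[... 164 characters left out ...]
55)]
stop_board [([260.4, 357.5], 0.8), ([283.4, 359.4], 0.66)] [([267.4, 165.6, 472.4, 359.4], 0.68)]
top [[381.87099867   0.         322.54965792]
 [  0.         381.87099867 203.02925654]
 [  0.           0.           1.        ]] [-0.00757757  0.          0.          0.          0.        ] [[ 0.00487691 -0.99991467 -0.01211924]
 [-0.98285117 -0.00255892 -0.18438283]
 [ 0.18433609  0.01281063 -0.98277978]] [0.12289707 0.54536621 0.8222319 ]
glue_timer [] [([395.8, 187.2, 436.7, 220.6], 0.81)]
timer_button_face [([217.1, 415.0], 0.54)] []
sanding_block [([195.4, 345.2], 0.88)] [([321.9, 178.6, 367.0, 212.2], 0.86)]
stop_board [([196.7, 371.0], 0.75)] [([298.1, 144.8, 455.3, 245.8], 0.81)]
```

```bash
python3 - <<'E'
import cv2
a=cv2.imread("pics/side0.png");cv2.imwrite("pics/side0c.png",cv2.resize(a[140:380,240:500],None,fx=2.4,fy=2.4,interpolation=2))
a=cv2.imread("pics/top0.png");cv2.imwrite("pics/top0c.png",cv2.resize(a[130:260,280:480],None,fx=4,fy=4,interpolation=2))
E
```

```text
(no output)
```

View pics/side0c.png

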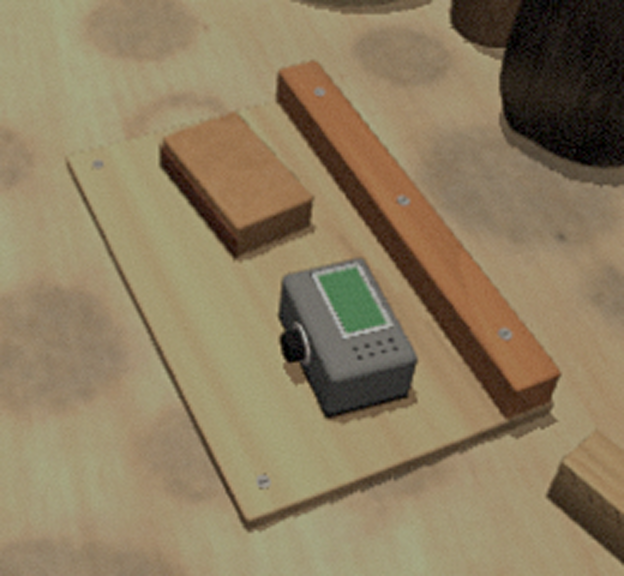

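View pics/top0c.png

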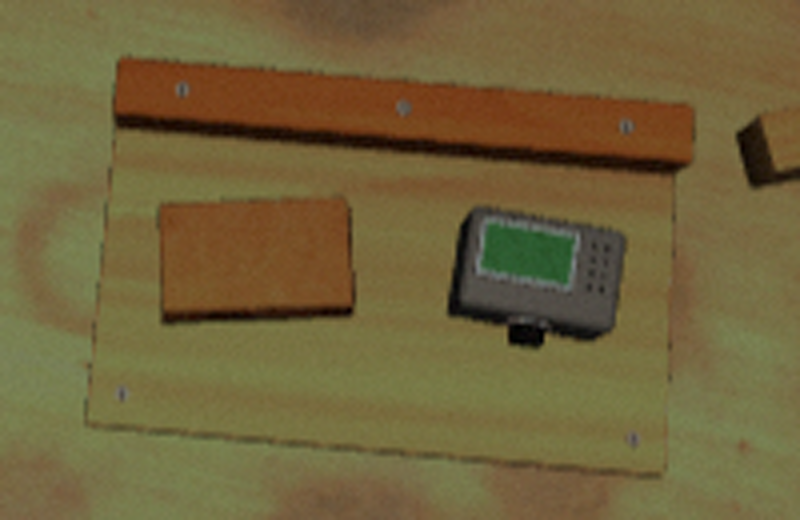

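View pics/top0.png

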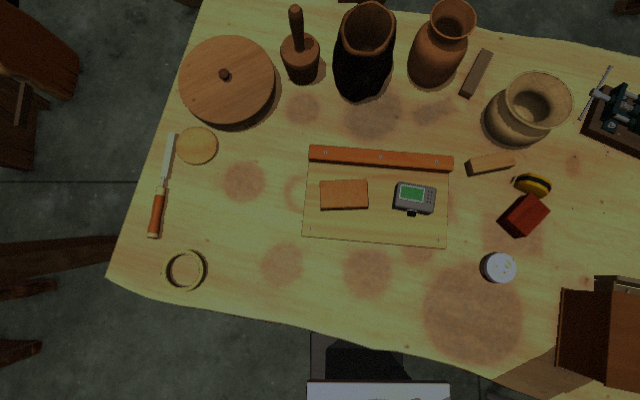

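```bash
cat > h.py <<'E'
import numpy as np, cv2
from scipy.optimize import least_squares
def proj(p,X):
    R=np.array(p["R"]);return cv2.projectPoints(np.asarray(X,float),cv2.Rodrigues(R)[0],np.array(p["t"],float),np.array(p["camera_matrix"]),np.array(p["distortion"]))[0].reshape(-1,2)
def T(v,P):
    c,s=np.cos(v[2]),np.sin(v[2]);P=np.asarray(P,float)
    return np.c_[v[0]+c*P[:,0]-s*P[:,1],v[1]+s*P[:,0]+c*P[:,1],P[:,2]]
def boxp(a,b,z0,z1,rad=0):
    # rounded in plan
    if rad==0: c=[(i*a/2,j*b/2) for i in(1,-1) for j in(1,-1)]
    else: c=[(i*(a/2-rad)+rad*np.cos(t),j*(b/2-rad)+rad*np.sin(t)) for i in(1,-1) for j in(1,-1) for t in np.linspace(0,6.283,17)]
    return [(x,y,z) for x,y in c for z in (z0,z1)]
def timer(btn=True,out=.042):
    P=boxp(.06,.09,.015,.059,.005)
    if btn:
        P+=[(x,.01*np.cos(t),.039+.01*np.sin(t)) for x in(-.03,-out) for t in np.linspace(0,6.283,17)]
    return np.array(P)
TH=np.linspace(0,2*np.pi,48,endpoint=False);D=np.c_[np.cos(TH),np.sin(TH)]
def supp(U): return (U@D.T).max(0)
def fit(obs,P,v0):
    f=lambda v:np.concatenate([supp(proj(p,T(v,P)))-s for p,s in obs])
    r=least_squares(f,v0,loss="soft_l1",x_scale=[.01,.01,.1],diff_step=1e-3);return r
def msupp(m):
    m=m.astype(np.uint8);n,l,st,_=cv2.connectedComponentsWithStats(m);k=1+st[1:,4].argmax()
    y,x=np.nonzero(l==k)
    return (np.r_[[D@np.array([a,b]) for a,b in((0,0),)]]*0).sum(0)+supp(np.c_[np.r_[x-.5,x+.5,x-.5,x+.5],np.r_[y-.5,y-.5,y+.5,y+.5]])-.15
E
cat > look.py <<'E'
import sys
from h import *
from plant import telemetry, imaging, r
tag=sys.argv[1]
O={"glue_timer":[],"sanding_block":[],"stop_board":[]};pp={}
for n in("side","top"):
    p=imaging.snapshot(n);pp[n]=p;cv2.imwrite(f"pics/{n}{tag}.png",p["image"])
    for t in O:
        if t=="stop_board" and tag!="1": continue
        m=imaging.trace(p,t)
        if m: O[t].append((n,p,msupp(m[0]["pixels"]),m[0]["score"],m[0]["pixels"].sum()))
        else: print("miss",n,t)
SB=np.array(boxp(.067,.112,.015,.048,0));
BD=np.array(boxp(.22,.34,0,.015)+[(x,y,.049) for x in(.07,.106) for y in(-.17,.17)])
for t,P in(("stop_board",BD),("glue_timer",timer()),("sanding_block",SB)):
    o=O[t]
    for sel in([0,1],[0],[1]):
        try:q=[o[i][1:3] for i in sel]
        except IndexError: continue
        v0={"stop_board":[.63,-.12,-.07],"glue_timer":[.64,-.22,-.15],"sanding_block":[.64,-.06,0]}[t]
        f=fit(q,P,v0);print(t,sel,np.round(f.x,4),"rms px",np.sqrt(np.mean(f.fun**2)).round(2),[o[i][3] for i in sel])
    if t=="stop_board" and False:pass
    for n,p,*_ in o[:2]:
        v=fit([x[1:3] for x in o],P,v0).x
        for u in proj(p,T(v,P)): cv2.circle(p["image"],tuple(int(round(k*16)) for k in u),16,(255,0,255),-1,shift=4)
a=pp["side"]["image"][140:380,240:500];cv2.imwrite(f"pics/side{tag}o.png",cv2.resize(a,None,fx=2.4,fy=2.4,interpolation=2))
a=pp["top"]["image"][130:260,280:480];cv2.imwrite(f"pics/top{tag}o.png",cv2.resize(a,None,fx=4,fy=4,interpolation=2))
E
python3 look.py 1
```

```text
miss side stop_board
stop_board [0] [ 0.5683 -0.002  -0.0837] rms px 0.92 [0.66]
glue_timer [0, 1] [ 0.561  -0.0852 -0.1804] rms px 1.19 [0.84, 0.69]
glue_timer [0] [ 0.5628 -0.0839 -0.1758] rms px 0.87 [0.84]
glue_timer [1] [ 0.5584 -0.0857 -0.1838] rms px 0.93 [0.69]
sanding_block [0, 1] [0.569  0.0769 0.0199] rms px 1.9 [0.63, 0.64]
sanding_block [0] [0.571  0.0806 0.0339] rms px 1.7 [0.63]
sanding_block [1] [0.5669 0.0764 0.0019] rms px 1.78 [0.64]
```

View pics/top1o.png

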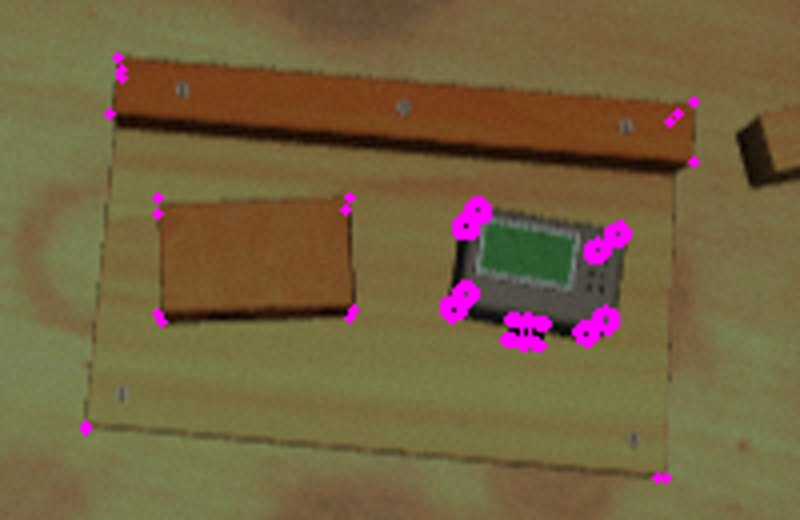

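View pics/side1o.png

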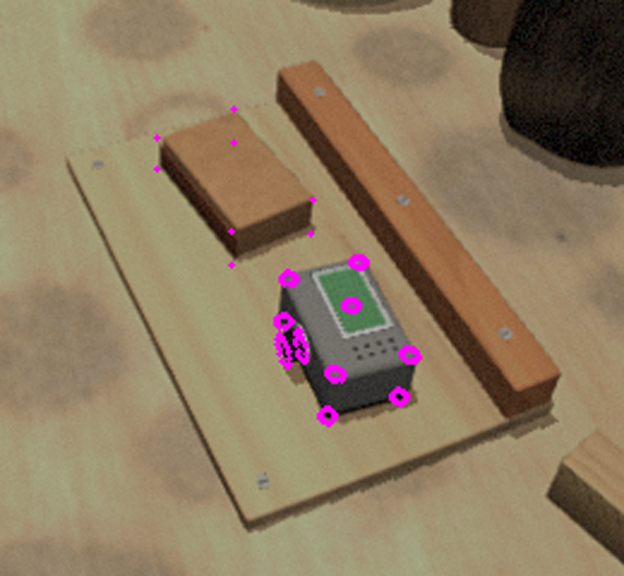

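```bash
cat > board.py <<'E'
from h import *
from plant import imaging
c={"top":([(-.11,.17,.015),(-.11,-.17,.015),(.07,.17,.049),(.07,-.17,.049)],[(87,424),(665,472),(116,118),(692,163)],4,(280,130)),
"side":([(-.11,.17,.015),(-.11,-.17,.015),(.07,.17,.049),(.07,-.17,.049)],[(69,159),(249,520),(278,77),(511,388)],2.4,(240,140))}
obs=[(imaging.snapshot(n),np.array(c[n][0]),np.array(c[n][1])/c[n][2]+np.array(c[n][3])) for n in c]
f=lambda v:np.concatenate([(proj(p,T(v,P))-u).ravel() for p,P,u in obs])
r=least_squares(f,[.568,-.002,-.083],x_scale=[.01,.01,.1],diff_step=1e-3);print(r.x.round(4),r.fun.round(1))
E
python3 board.py
```

```text
[ 0.5702 -0.0035 -0.0837] [-0.5 -0.8  0.4 -0.1 -1.1 -2.   0.3 -1.3 -2.2 -0.8 -1.2  1.5 -1.3 -2.9
  1.9  2.1]
```

```bash
python3 -m creep '[[255,0,0,0,10],[255,0,0,0,20],[255,0,0,0,28.4],[255,0,0,0,28.4]]' 10; python3 - <<'E'
from plant import telemetry
from scipy.spatial.transform import Rotation as R
s=telemetry.get_state();print(s["opening"],s["contact_force"],R.from_quat(s["eef_rot"]).as_matrix())
E
```

```text
clock: 1.9
tool_pos: [0.2503, -0.5727, 0.2082]
eef_rot: [0.999, -0.041, -0.0, 0.0]
contact_force: [0.5, 0.7, -0.2]
opening: 0.569
0.5685652857028441 [ 0.47924597  0.70626912 -0.21801903] [[ 9.96632214e-01 -8.20007452e-02 -3.28119906e-04]
 [-8.20008444e-02 -9.96632214e-01 -3.01239520e-04]
 [-3.02313003e-04  3.27131119e-04 -9.99999901e-01]]
```

```bash
python3 -m creep '[[255,0.02,-0.05,0,0],[255,0.04,-0.105,0,0],[255,0.06,-0.165,0,0],[255,0.08,-0.225,0,0],[255,0.1,-0.285,0,0],[255,0.12,-0.345,0,0],[255,0.135,-0.4,0,0],[255,0.15,-0.45,0,0],[255,0.165,-0.49,0,0],[255,0.171,-0.512,0,0]]' && python3 -m creep '[[255,0,0,0.03,0],[255,0,0,0.07,0],[255,0,0,0.11,0],[255,0,0,0.14,0],[255,0,0,0.16,0],[255,0,0,0.174,0],[255,0,0,0.178,0],[255,0,0,0.178,0],[255,0,0,0.178,0]]'; python3 look.py 2
```

```text
clock: 3.15
tool_pos: [0.4648, -0.0741, 0.2083]
eef_rot: [0.999, -0.038, 0.001, -0.0]
contact_force: [0.2, -1.3, 0.0]
opening: 0.006
clock: 4.28
tool_pos: [0.464, -0.0769, 0.0308]
eef_rot: [0.999, -0.042, 0.001, 0.0]
contact_force: [-0.5, 0.3, -0.2]
opening: 0.007
miss top glue_timer
glue_timer [0] [ 0.5635 -0.0851 -0.215 ] rms px 2.1 [0.8]
sanding_block [0, 1] [0.5682 0.0762 0.0255] rms px 18.92 [0.78, 0.84]
sanding_block [0] [ 0.6041  0.0789 -0.5918] rms px 22.14 [0.78]
sanding_block [1] [0.5664 0.0763 0.0257] rms px 0.96 [0.84]
```

```bash
python3 - <<'E'
import cv2
a=cv2.imread("pics/side2.png");cv2.imwrite("pics/side2c.png",cv2.resize(a[140:380,240:500],None,fx=2.4,fy=2.4,interpolation=2))
E
```

```text
(no output)
```

View pics/side2c.png

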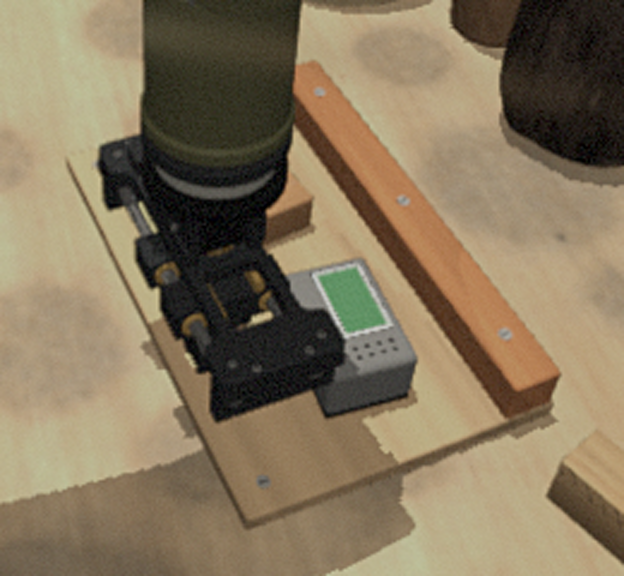

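View pics/top2o.png

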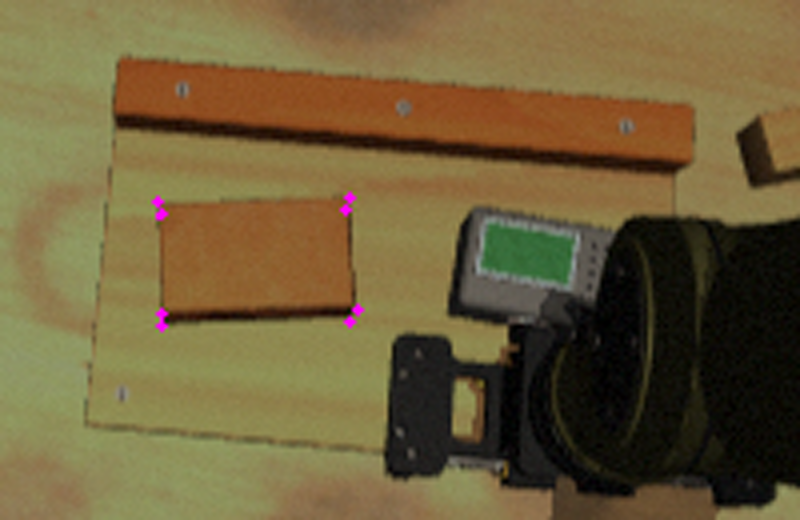

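```bash
python3 -m creep '[[255,0.01,0,0,0],[255,0.02,0,0,0],[255,0.028,0,0,0],[255,0.032,0,0,0],[255,0.034,0,0,0],[255,0.036,0,0,0],[255,0.038,0,0,0],[255,0.040,0,0,0],[255,0.040,0,0,0]]'; python3 look.py 3 | grep timer;  python3 -m creep '[[255,0.002,0,0,0],[255,0.004,0,0,0],[255,0.006,0,0,0],[255,0.008,0,0,0],[255,0.010,0,0,0],[255,0.012,0,0,0],[255,0.014,0,0,0],[255,0.016,0,0,0]]'; python3 look.py 4 | grep timer
```

```text
clock: 5.7
tool_pos: [0.5035, -0.0803, 0.0301]
eef_rot: [0.999, -0.042, 0.0, 0.0]
contact_force: [-0.3, 0.3, 0.1]
opening: 0.009
glue_timer [0, 1] [ 0.5654 -0.0868 -0.2889] rms px 16.92 [0.6, 0.81]
glue_timer [0] [ 0.5695 -0.0943 -0.5588] rms px 19.8 [0.6]
glue_timer [1] [ 0.5816 -0.0635 -0.2711] rms px 9.23 [0.81]
clock: 7.0
tool_pos: [0.5194, -0.0816, 0.0301]
eef_rot: [0.999, -0.042, 0.0, 0.0]
contact_force: [0.0, 0.1, 0.3]
opening: 0.004
glue_timer [0, 1] [ 0.5662 -0.0864 -0.2894] rms px 20.33 [0.71, 0.55]
glue_timer [0] [ 0.5667 -0.0878 -0.3232] rms px 22.3 [0.71]
glue_timer [1] [ 0.5989 -0.0387 -0.5469] rms px 16.72 [0.55]
```

```bash
python3 - <<'E'
import cv2,numpy as np
a=cv2.resize(cv2.imread("pics/side4.png")[200:340,300:440],None,fx=4,fy=4,interpolation=2)
b=cv2.resize(cv2.imread("pics/top4.png")[150:250,360:460],(560,560),interpolation=2)
cv2.imwrite("pics/c4.png",cv2.resize(np.hstack([a,b]),(800,400)))
E
```

```text
(no output)
```

View pics/c4.png

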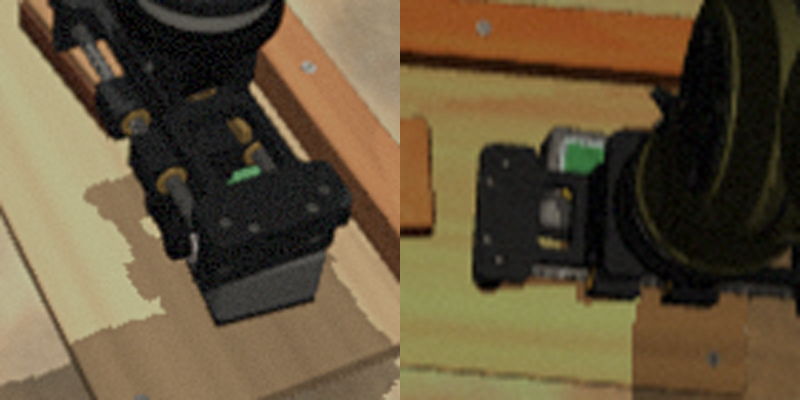

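```bash
cat > cmp.py <<'E'
import sys,cv2,numpy as np
from plant import imaging,telemetry
n=sys.argv[1]
F=[]
for i in range(4):
    p=imaging.snapshot("side"); F.append(telemetry.get_state()["contact_force"])
q=imaging.snapshot("top")
cv2.imwrite(f"pics/side{n}.png",p["image"]);cv2.imwrite(f"pics/top{n}.png",q["image"])
print("F",np.mean(F,0).round(2),np.std(F,0).round(2),telemetry.get_state()["tool_pos"].round(4))
r=lambda im:cv2.resize(im[240:340,340:440],(400,400),interpolation=2)
cv2.imwrite(f"pics/c{n}.png",np.hstack([r(cv2.imread(f"pics/side{sys.argv[2]}.png")),r(p["image"])]))
E
python3 -m creep '[[255,0.002,0,0,0],[255,0.004,0,0,0],[255,0.006,0,0,0],[255,0.008,0,0,0],[255,0.008,0,0,0]]'; python3 cmp.py 5 0
```

```text
clock: 7.92
tool_pos: [0.5275, -0.0823, 0.0301]
eef_rot: [0.999, -0.042, 0.0, 0.0]
contact_force: [-0.7, -0.3, 0.7]
opening: 0.008
F [ 0.02 -0.03 -0.32] [0.31 0.44 0.55] [ 0.5271 -0.0822  0.0301]
```

View pics/c5.png

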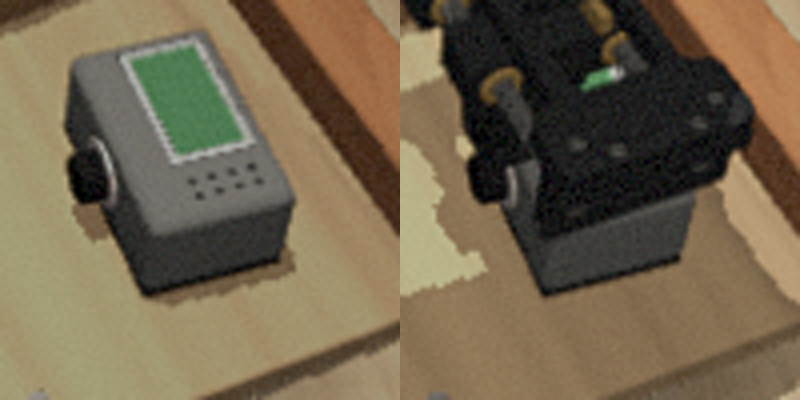

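```bash
python3 - <<'E'
from h import *
from plant import imaging,telemetry
s=telemetry.get_state();t=s["tool_pos"];ex=np.array([.9966,-.082,0])
for n in("side","top"):
    p=imaging.snapshot(n);im=p["image"]
    for dz in(0,.02,.045,.064,.12):
        for k,c in((-.009,(255,0,0)),(0,(0,0,255)),(.009,(0,255,0))):
            u=proj(p,[t+k*ex+[0,0,dz]])[0];cv2.circle(im,tuple(int(v*16) for v in u),20,c,-1,shift=4)
            if k==0:print(n,dz,u.round(1))
    a=im[180:340,290:450] if n=="side" else im[140:260,350:470]
    cv2.imwrite(f"pics/p5{n}.png",cv2.resize(a,(640,600) if 0 else (580,580),interpolation=2))
E
```

```text
side 0 [362.8 289.5]
side 0.02 [363.9 281.4]
side 0.045 [365.3 270.8]
side 0.064 [366.4 262.4]
side 0.12 [370.  235.7]
top 0 [411.6 212.4]
top 0.02 [413.5 211. ]
top 0.045 [416.  209.2]
top 0.064 [418.  207.7]
top 0.12 [424.5 202.9]
```

View pics/p5side.png

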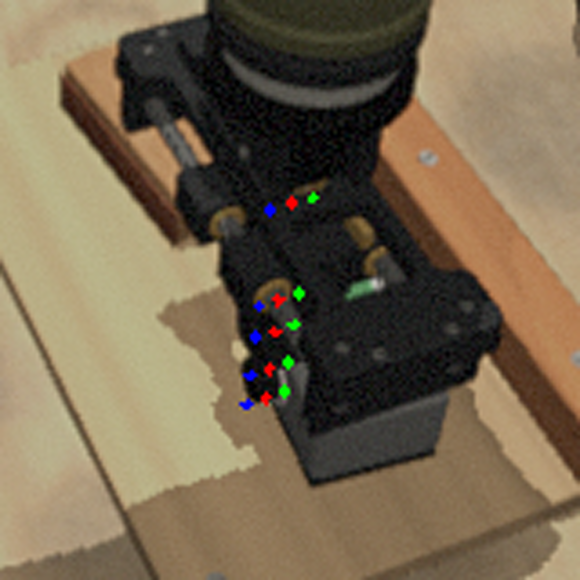

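View pics/p5top.png

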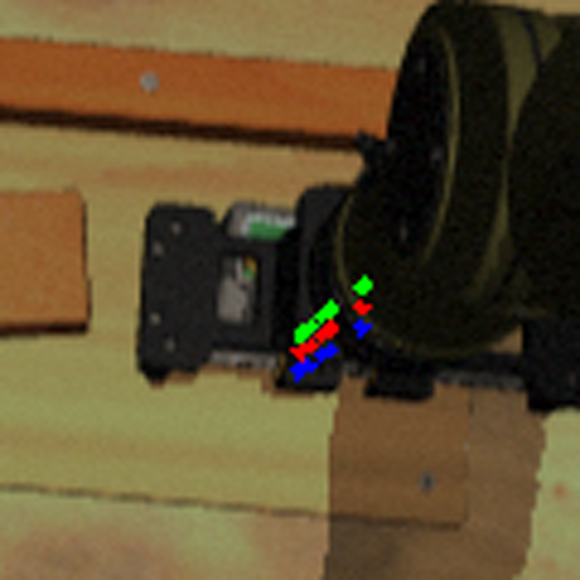

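```bash
python3 - <<'E'
import cv2,numpy as np
r=lambda f:np.clip(cv2.resize(cv2.imread(f)[245:315,335:405],(400,400),interpolation=2).astype(float)*2.2,0,255).astype(np.uint8)
cv2.imwrite("pics/z.png",np.vstack([np.hstack([r("pics/side0.png"),r("pics/side3.png")]),np.hstack([r("pics/side4.png"),r("pics/side5.png")])])[:, :][::1])
a=cv2.imread("pics/z.png");cv2.imwrite("pics/z.png",cv2.resize(a,(600,600)))
E
```

```text
(no output)
```

View pics/z.png

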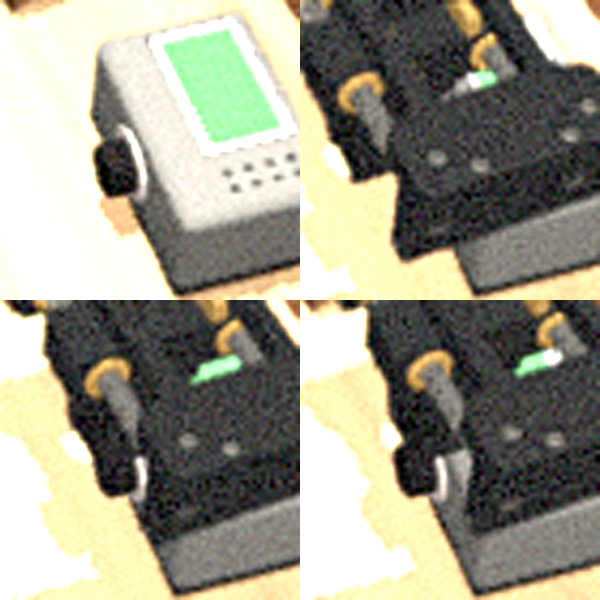

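```bash
python3 - <<'E'
from h import *
from plant import imaging,telemetry
from scipy.spatial.transform import Rotation as Ro
s=telemetry.get_state();t=s["tool_pos"];M=Ro.from_quat(s["eef_rot"]).as_matrix()
out=[]
for n in("side","top"):
    p=imaging.snapshot(n);im=p["image"].copy();im=np.clip(im*2.0,0,255).astype(np.uint8)
    S=5;o=(280,170) if n=="side" else (360,150)
    a=cv2.resize(im[o[1]:o[1]+160,o[0]:o[0]+160] if n=="side" else im[o[1]:o[1]+160,o[0]:o[0]+160],None,fx=S,fy=S,interpolation=2)
    def box(hx,hy,z0,z1,c):
        C=[(i*hx,j*hy,z) for z in(z0,z1) for i,j in((1,1),(1,-1),(-1,-1),(-1,1))]
        u=(proj(p,t+np.array(C)@M.T)-o+.5)*S
        u=u.astype(int)
        for k in range(4):
            for A,B in((k,(k+1)%4),(k+4,(k+1)%4+4),(k,k+4)): cv2.line(a,tuple(map(int,u[A])),tuple(map(int,u[B])),c,1)
    box(.0375,.0935,-.064,-.064,(0,255,255));box(.009,.0175,0,-.064,(0,0,255))
    cv2.imwrite(f"pics/w{n}.png",cv2.resize(a,(600,600),interpolation=3))
E
```

```text
(no output)
```

View pics/wside.png

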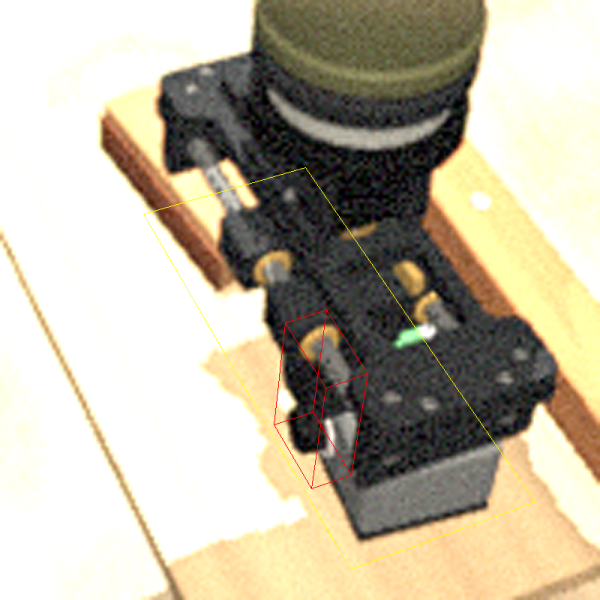

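View pics/wtop.png

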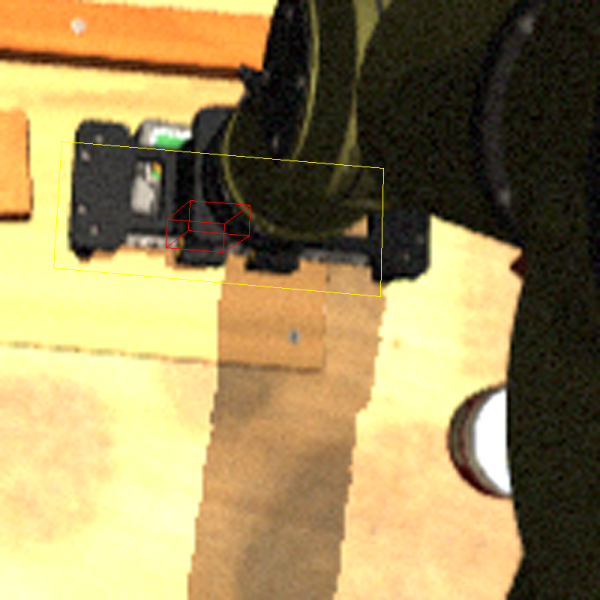

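```bash
python3 -m creep '[[255,-0.015,0,0,0],[255,-0.04,0,0,0],[255,-0.07,0,0,0],[255,-0.10,0,0,0],[255,-0.115,0,0,0],[255,-0.12,0,0,0],[255,-0.12,0,0,0]]'; python3 - <<'E'
from h import *
from plant import imaging,telemetry
from scipy.spatial.transform import Rotation as Ro
s=telemetry.get_state();t=s["tool_pos"];M=Ro.from_quat(s["eef_rot"]).as_matrix()
for n in("side","top"):
    p=imaging.snapshot(n);im=p["image"];cv2.imwrite(f"pics/raw6{n}.png",im);im=np.clip(im*2.0,0,255).astype(np.uint8)
    S=4;o=(200,150) if n=="side" else (330,150)
    a=cv2.resize(im[o[1]:o[1]+200,o[0]:o[0]+200],None,fx=S,fy=S,interpolation=2)
    def box(hx,hy,z0,z1,c):
        C=[(i*hx,j*hy,z) for z in(z0,z1) for i,j in((1,1),(1,-1),(-1,-1),(-1,1))]
        u=(proj(p,t+np.array(C)@M.T)-o+.5)*S
        u=u.astype(int)
        for k in range(4):
            for A,B in((k,(k+1)%4),(k+4,(k+1)%4+4),(k,k+4)): cv2.line(a,tuple(map(int,u[A])),tuple(map(int,u[B])),c,1)
    box(.009,.0175,0,-.064,(0,0,255));
    cv2.imwrite(f"pics/w6{n}.png",cv2.resize(a,(600,600),interpolation=3))
E
```

```text
clock: 9.25
tool_pos: [0.411, -0.073, 0.034]
eef_rot: [0.999, -0.042, -0.004, -0.0]
contact_force: [-0.3, -0.5, 0.7]
opening: 0.008
```

View pics/w6side.png

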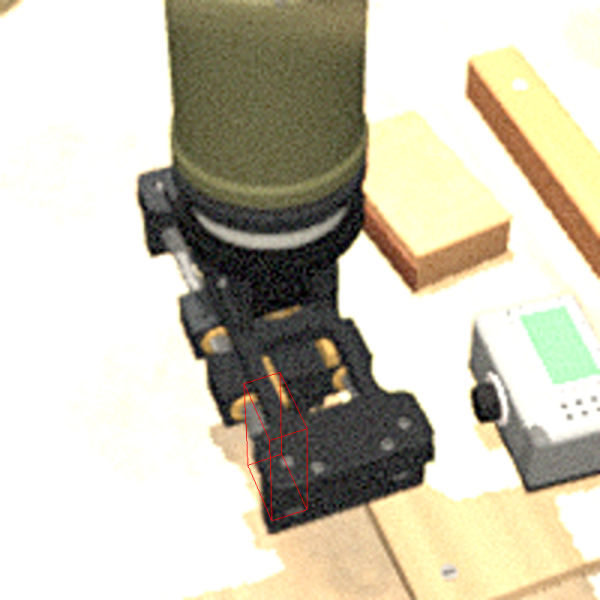

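View pics/raw6side.png

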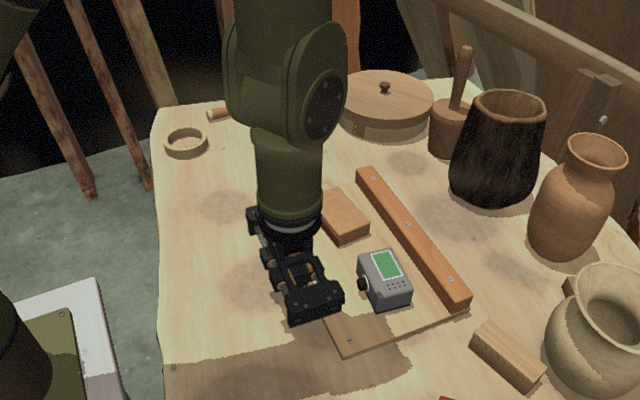

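View pics/w6top.png

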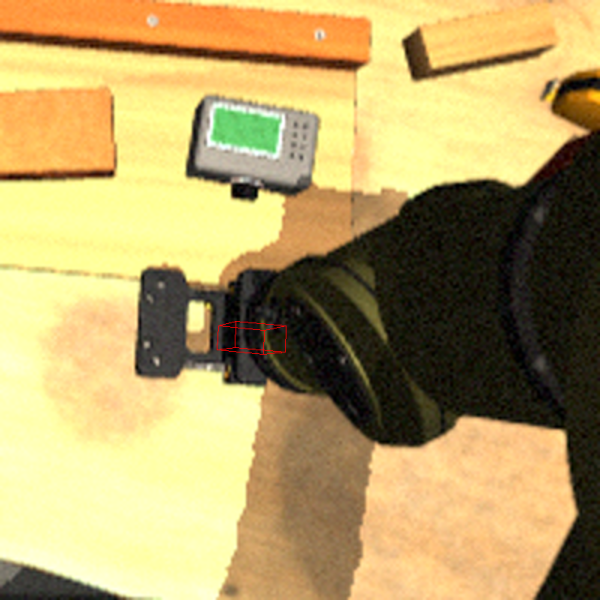

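View pics/raw6top.png

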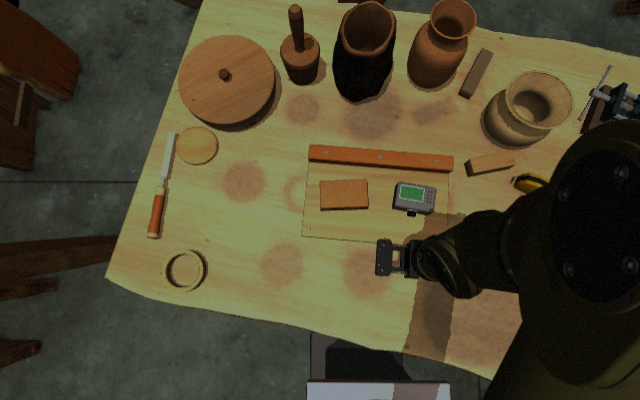

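```bash
python3 -m creep '[[0,0,0,-0.004,0],[0,0,0,-0.004,0],[0,0,0,-0.004,0],[0,0,0,-0.004,0],[0,0,0,-0.004,0]]' 10; cat > w.py <<'E'
from h import *
import sys
from plant import imaging,telemetry
from scipy.spatial.transform import Rotation as Ro
s=telemetry.get_state();t=s["tool_pos"];M=Ro.from_quat(s["eef_rot"]).as_matrix();g=.044*s["opening"]
k=sys.argv[1];print(t.round(4),s["contact_force"].round(2))
S=4;cs=proj
for n in("side","top"):
    p=imaging.snapshot(n);im=p["image"];cv2.imwrite(f"pics/raw{k}{n}.png",im);im=np.clip(im*2.0,0,255).astype(np.uint8)
    c=proj(p,[t+[0,0,.06]])[0].astype(int);o=np.clip(c-75,0,[490,250])
    a=cv2.resize(im[o[1]:o[1]+150,o[0]:o[0]+150],None,fx=S,fy=S,interpolation=2)
    def box(x0,x1,y0,y1,z0,z1,c):
        C=[(i,j,z) for z in(z0,z1) for i,j in((x0,y0),(x0,y1),(x1,y1),(x1,y0))]
        u=((proj(p,t+np.array(C)@M.T)-o+.5)*S).astype(int)
        for k in range(4):
            for A,B in((k,(k+1)%4),(k+4,(k+1)%4+4),(k,k+4)): cv2.line(a,tuple(map(int,u[A])),tuple(map(int,u[B])),c,1)
    box(-.009,.009,g,g+.0175,0,-.064,(0,0,255));box(-.009,.009,-g,-g-.0175,0,-.064,(255,0,0))
    cv2.imwrite(f"pics/w{k}{n}.png",a)
E
python3 w.py 7
```

```text
clock: 9.98
tool_pos: [0.411, -0.0729, 0.0378]
eef_rot: [0.999, -0.042, -0.004, -0.0]
contact_force: [0.1, -0.0, -0.1]
opening: 0.547
[ 0.411  -0.0729  0.0378] [ 0.06 -0.01 -0.09]
```

View pics/w7side.png

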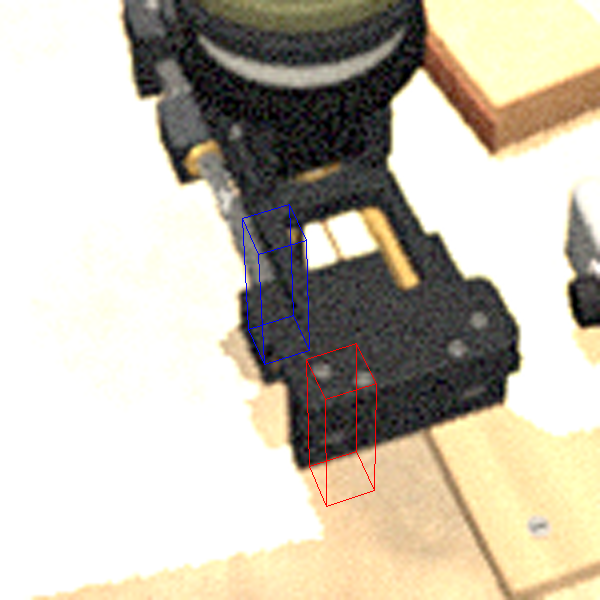

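View pics/w7top.png

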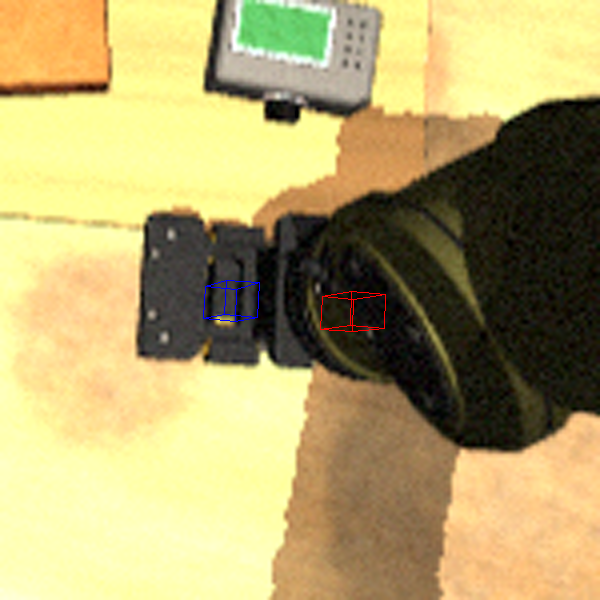

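```bash
python3 -m creep '[[0,0,0,0.005,0],[0,0,0,0.012,0],[0,0,0,0.018,0],[0,0,0,0.022,0],[0,0,0,0.024,0],[0,0,0,0.024,0]]' 10;python3 w.py 8
```

```text
clock: 10.82
tool_pos: [0.4146, -0.0737, 0.0174]
eef_rot: [0.999, -0.044, -0.008, -0.001]
contact_force: [-0.2, -0.3, 0.4]
opening: 0.998
[ 0.4146 -0.0737  0.0174] [-0.22 -0.28  0.36]
```

View pics/w8side.png

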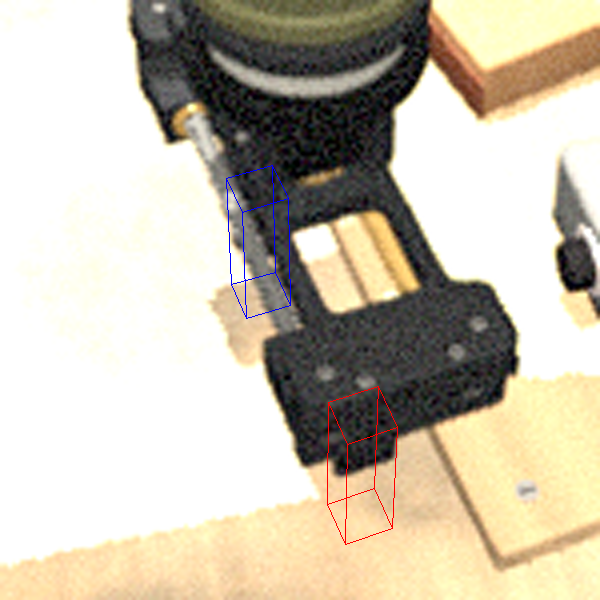

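View pics/w8top.png

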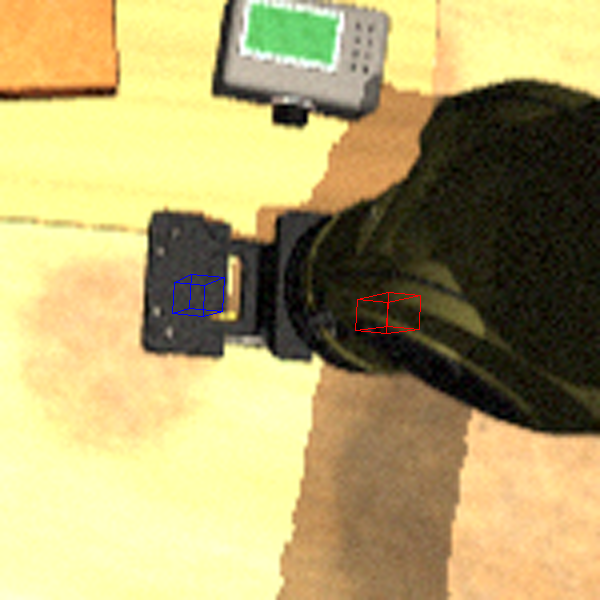

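```bash
cat > off.py <<'E'
from h import *
from plant import imaging,telemetry
from scipy.spatial.transform import Rotation as Ro
s=telemetry.get_state();t=s["tool_pos"];M=Ro.from_quat(s["eef_rot"]).as_matrix()
p=imaging.snapshot("side");c=proj(p,[t+[0,0,.06]])[0].astype(int);o=np.clip(c-75,0,[490,250])
g=.044+.0175
P=np.array([(-.009,g,0),(.009,g,0),(-.0375,.0935,-.064),(.0375,.0935,-.064)])
U=np.array([(340,475),(395,460),(303,467),(515,390)])/4+o
print("pred",((proj(p,t+P@M.T)-o)*4).round(0).tolist())
for sel in([0,1],[0,1,2,3]):
    f=lambda d:np.r_[(proj(p,t+d+P[sel]@M.T)-U[sel]).ravel(),np.array([d[0],d[1]])*20]
    r=least_squares(f,[0,0,.04]);print(sel,r.x.round(4),r.fun.round(1))
    f=lambda d:(proj(p,t+d+P[sel]@M.T)-U[sel]).ravel()
    r=least_squares(f,[0,0,.04]);print(sel,r.x.round(4),r.fun.round(1))
E
python3 off.py
```

```text
pred [[343.0, 543.0], [391.0, 526.0], [298.0, 551.0], [515.0, 476.0]]
[0, 1] [-0.0088 -0.0172  0.0747] [ 0.3  0.3 -0.3 -0.3 -0.2 -0.3]
[0, 1] [-0.0128 -0.0249  0.0885] [ 0.1  0.4 -0.1 -0.4]
[0, 1, 2, 3] [0.008  0.0149 0.0202] [ 1.2 -1.2 -0.7 -1.4 -1.   0.6  0.6  1.7  0.2  0.3]
[0, 1, 2, 3] [0.0082 0.0153 0.0195] [ 1.2 -1.2 -0.7 -1.4 -1.   0.6  0.5  1.7]
```

```bash
python3 -m creep '[[255,0.01,0,-0.01,0],[255,0.025,0,-0.015,0],[255,0.04,0,-0.015,0],[255,0.055,0,-0.015,0],[255,0.065,0,-0.015,0],[255,0.070,0,-0.015,0],[255,0.07,0,-0.015,0],[255,0.07,0,-0.015,0]]' 10;python3 w.py 9
```

```text
clock: 11.98
tool_pos: [0.4838, -0.0796, 0.0314]
eef_rot: [0.999, -0.042, -0.008, -0.001]
contact_force: [-0.2, 0.7, 0.0]
opening: 0.121
[ 0.4838 -0.0796  0.0314] [-0.19  0.73  0.05]
```

View pics/w9side.png

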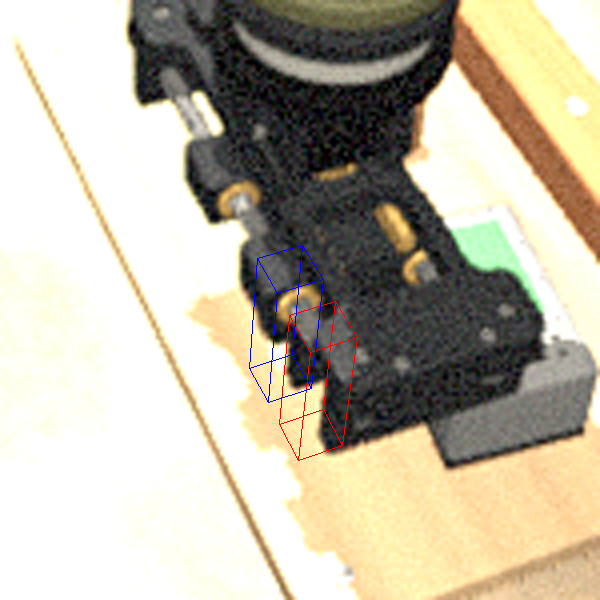

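```bash
python3 -m creep '[[255,0,0,0.008,0],[255,0,0,0.016,0],[255,0,0,0.024,0],[255,0,0,0.03,0],[255,0,0,0.035,0],[255,0,0,0.039,0],[255,0,0,0.042,0],[255,0,0,0.042,0]]' 10;python3 w.py 10
```

```text
clock: 13.08
tool_pos: [0.4838, -0.0795, -0.0107]
eef_rot: [0.999, -0.042, -0.008, -0.001]
contact_force: [0.4, -0.8, 0.4]
opening: 0.005
[ 0.4838 -0.0795 -0.0107] [ 0.37 -0.85  0.37]
```

View pics/w10side.png

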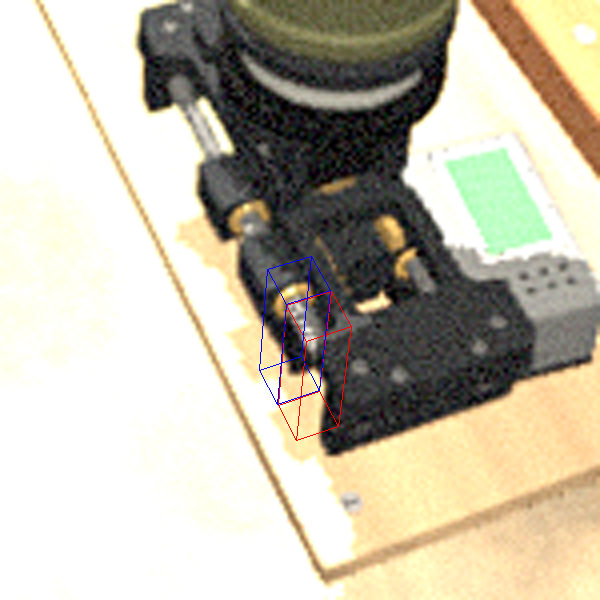

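View pics/w10top.png

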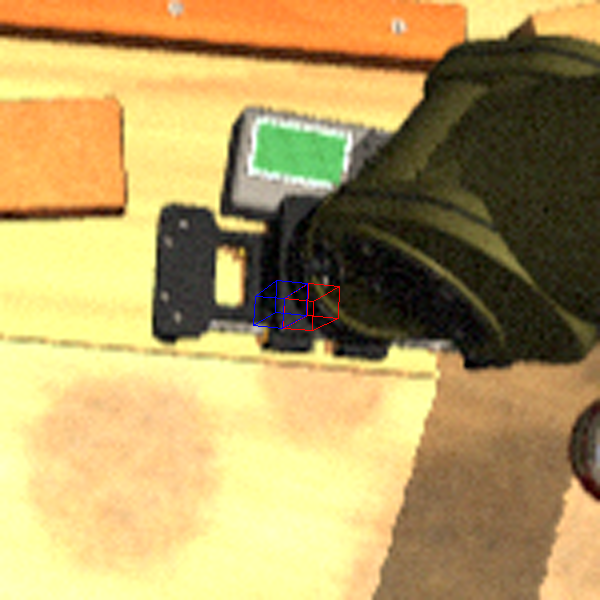

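```bash
python3 -m creep '[[255,0.006,0,0,0],[255,0.011,0,0,0],[255,0.014,0,0,0],[255,0.016,0,0,0],[255,0.018,0,0,0],[255,0.020,0,0,0],[255,0.022,0,0,0],[255,0.024,0,0,0],[255,0.026,0,0,0],[255,0.028,0,0,0]]' ;python3 w.py 11
```

```text
clock: 14.42
tool_pos: [0.5106, -0.0819, -0.0111]
eef_rot: [0.999, -0.042, -0.009, -0.001]
contact_force: [-3.0, 0.6, 2.4]
opening: 0.004
[ 0.5106 -0.0819 -0.0111] [-3.    0.57  2.42]
```

View pics/w11side.png

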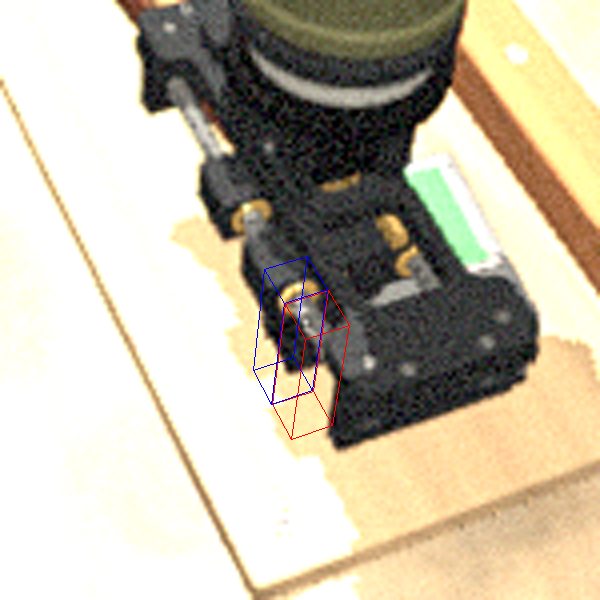

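```bash
python3 -m creep '[[255,0,0,-0.001,0],[255,0,0,-0.003,0],[255,0,0,-0.003,0]]'; python3 cmp.py 12 0
```

```text
clock: 14.9
tool_pos: [0.5121, -0.0819, -0.0079]
eef_rot: [0.999, -0.042, -0.007, -0.001]
contact_force: [-0.9, 0.2, -0.5]
opening: 0.006
F [-0.93  0.43 -0.67] [0.62 0.56 0.14] [ 0.5119 -0.0818 -0.008 ]
```

View pics/c12.png

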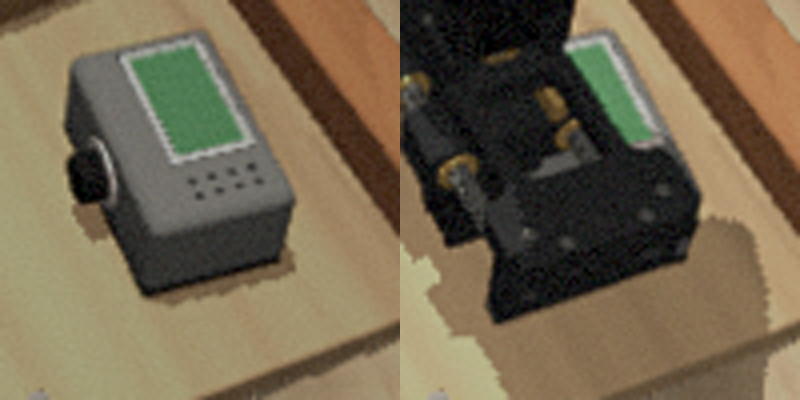

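```bash
cat > off2.py <<'E'
from h import *
from plant import imaging
from scipy.spatial.transform import Rotation as Ro
ps=imaging.snapshot("side");pt=imaging.snapshot("top")
t=np.array([.5271,-.0822,.0301]);M=Ro.from_quat([.9991,-.042,0,0]).as_matrix()
a,b=.0375,.0935
# (view, body xy tool, level 0 bottom/1 top, click)
L=[(pt,(a,-b),1,(78,122)),(pt,(-a,-b),1,(70,255)),(pt,(-a,b),1,(427,278)),
(ps,(-a,b),0,(365,482)),(ps,(a,b),0,(532,428)),(ps,(-a,b),1,(347,390)),(ps,(-a,-b),1,(162,75)),(ps,(-a,-b),0,(167,163))]
def f(d):
    e=[]
    for p,xy,l,u in L:
        o=(280,170) if p is ps else (360,150)
        X=t+d[:3]+M@np.array([*xy,-.064-l*d[3]])
        e.append(proj(p,[X])[0]-np.array(u)/3.75-o)
    return np.ravel(e)
r=least_squares(f,[0,0,.03,.04],loss="soft_l1");print(r.x.round(4),f(r.x).round(1).reshape(-1,2).tolist())
J=r.jac;print("sd",np.sqrt(np.diag(np.linalg.inv(J.T@J))).round(4))
E
python3 off2.py
```

```text
[-0.0007  0.0009  0.041   0.0351] [[-0.6, -3.5], [-0.8, -1.9], [0.2, 0.2], [-2.1, 4.0], [4.8, 0.1], [5.7, 11.0], [-5.3, -0.8], [-7.1, -6.4]]
sd [0.0018 0.0012 0.0027 0.0035]
```

```bash
cat >> off2.py <<'E'
def f(d):
    e=[]
    for p,xy,l,u in L:
        o=(280,170) if p is ps else (360,150)
        X=t+d[:3]+M@np.array([xy[0]*d[5],xy[1]*d[4],-l*d[3]])
        e.append(proj(p,[X])[0]-np.array(u)/3.75-o)
    return np.ravel(e)
for lo in("linear","soft_l1"):
    r=least_squares(f,[0,0,.1,.04,1,1],loss=lo);print(r.x.round(4),f(r.x).round(1).reshape(-1,2).tolist())
    J=r.jac;print("sd",np.sqrt(np.diag(np.linalg.inv(J.T@J))).round(4))
E
python3 off2.py
```

```text
[-0.0007  0.0009  0.041   0.0351] [[-0.6, -3.5], [-0.8, -1.9], [0.2, 0.2], [-2.1, 4.0], [4.8, 0.1], [5.7, 11.0], [-5.3, -0.8], [-7.1, -6.4]]
sd [0.0018 0.0012 0.0027 0.0035]
[-0.0011  0.0021  0.099   0.0458  0.9229  0.9089] [[2.7, -1.9], [2.8, -3.5], [-3.2, -1.9], [-3.6, 1.1], [-1.9, -0.8], [5.0, 2.7], [-1.8, -1.1], [-3.8, -1.4]]
sd [0.0009 0.0008 0.0017 0.0018 0.0067 0.0182]
[3.000e-04 2.000e-03 9.780e-02 4.500e-02 9.231e-01 8.907e-01] [[2.6, -2.0], [2.7, -4.4], [-3.6, -2.9], [-2.2, 1.1], [-1.6, -0.4], [6.4, 3.2], [-0.5, -0.4], [-2.5, -1.2]]
sd [0.0033 0.0041 0.006  0.0041 0.0191 0.0472]
```

```bash
python3 -m creep '[[255,0.002,0,0,0],[255,0.0045,0,0,0],[255,0.007,0,0,0],[255,0.0095,0,0,0],[255,0.012,0,0,0],[255,0.0145,0,0,0],[255,0.017,0,0,-0],[255,0.0195,0,-0.001,0],[255,0.022,0,-0.001,0],[255,0.0245,0,-0.001,0]]'; python3 cmp.py 13 0
```

```text
clock: 16.6
tool_pos: [0.5364, -0.0839, -0.0074]
eef_rot: [0.999, -0.042, -0.008, -0.001]
contact_force: [-1.3, 1.0, -1.0]
opening: 0.003
F [-0.02 -0.01  0.18] [0.54 0.45 0.47] [ 0.5367 -0.0839 -0.0072]
```

View pics/side13.png

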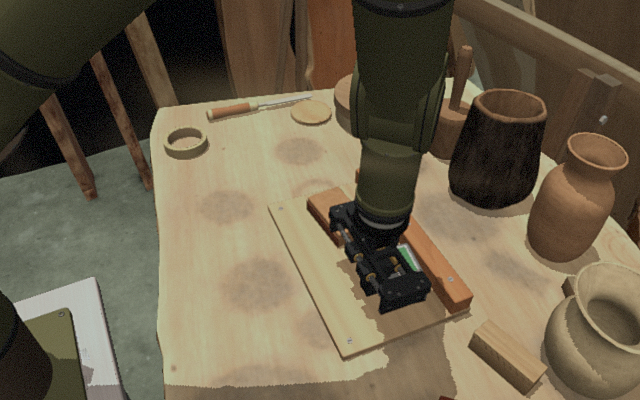

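```bash
python3 - <<'E'
import cv2,numpy as np
r=lambda f,x,y,s:np.clip(cv2.resize(cv2.imread(f)[y:y+s,x:x+s],(400,400),interpolation=2)*1.6,0,255).astype(np.uint8)
cv2.imwrite("pics/z13.png",np.hstack([r("pics/side13.png",350,230,90),r("pics/top13.png",380,140,90)]))
E
```

```text
(no output)
```

View pics/z13.png

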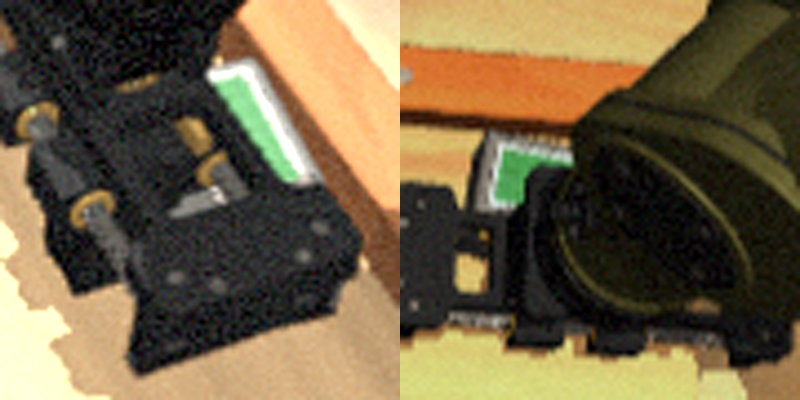

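```bash
python3 -m creep '[[255,0.002,0,0,0],[255,0.004,0,0,0],[255,0.006,0,0,0],[255,0.008,0,0,0],[255,0.010,0,0,0],[255,0.011,0,0,0],[255,0.012,0,0,0],[255,0.013,0,0,0]]'; python3 -m creep '[[255,0.001,0,0,0],[255,0.002,0,0,0],[255,0.002,0,0,0]]'
```

```text
clock: 17.85
tool_pos: [0.5489, -0.0853, -0.0076]
eef_rot: [0.999, -0.042, -0.008, -0.001]
contact_force: [-3.9, -0.8, 3.5]
opening: 0.0
clock: 18.23
tool_pos: [0.5508, -0.0856, -0.0077]
eef_rot: [0.999, -0.042, -0.008, -0.001]
contact_force: [-4.5, -1.2, 3.8]
opening: 0.006
```

```bash
python3 -m creep '[[255,0.001,0,-0.0005,0],[255,0.002,0,-0.0010,0],[255,0.002,0,-0.001,0]]'; python3 -c "
from plant import telemetry
print(telemetry.get_state()['moment'])"; python3 -m creep '[[255,0.001,0,0,0],[255,0.002,0,0,0],[255,0.002,0,0,0]]'
```

```text
clock: 18.6
tool_pos: [0.5521, -0.0862, -0.0072]
eef_rot: [0.999, -0.042, -0.009, -0.0]
contact_force: [-5.4, -2.7, -1.0]
opening: 0.004
[-0.2929705   1.02842148  0.02837247]
clock: 18.98
tool_pos: [0.5531, -0.0868, -0.0075]
eef_rot: [0.999, -0.042, -0.01, 0.0]
contact_force: [-6.1, -2.6, -0.5]
opening: 0.007
```

```bash
python3 cmp.py 14 0; python3 - <<'E'
import cv2,numpy as np
r=lambda f,x,y,s:np.clip(cv2.resize(cv2.imread(f)[y:y+s,x:x+s],(400,400),interpolation=2)*1.6,0,255).astype(np.uint8)
cv2.imwrite("pics/z14.png",np.hstack([r("pics/side14.png",350,220,100),r("pics/top14.png",380,140,90)]))
E
```

```text
F [-5.87 -1.78 -0.98] [0.34 0.62 0.2 ] [ 0.5532 -0.0868 -0.0075]
```

View pics/z14.png

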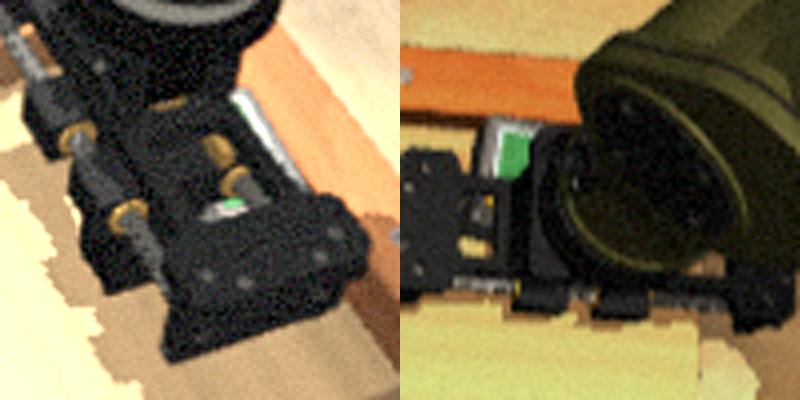

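```bash
python3 -m creep '[[255,0.001,0,0,0],[255,0.002,0,0,0],[255,0.002,0,0,0]]'; python3 -m creep '[[255,0.001,0,0,0],[255,0.002,0,0,0],[255,0.002,0,0,0]]'
```

```text
clock: 19.6
tool_pos: [0.5532, -0.087, -0.0076]
eef_rot: [0.999, -0.042, -0.011, 0.0]
contact_force: [-9.8, -2.0, 2.8]
opening: 0.006
clock: 19.98
tool_pos: [0.5532, -0.0871, -0.0076]
eef_rot: [0.999, -0.042, -0.013, 0.001]
contact_force: [-13.9, -1.0, 6.9]
opening: 0.008
```

```bash
python3 -m creep '[[255,-0.002,0,0,0],[255,-0.004,0,0,0],[255,-0.004,0,0,0]]'; python3 -m creep '[[255,-0.002,0,0,0],[255,-0.003,0,0,0]]';  python3 -m creep '[[255,-0.002,0,0,0],[255,-0.003,0,0,0]]'; python3 -m creep '[[255,-0.002,0,0,0],[255,-0.003,0,0,0]]'
```

```text
clock: 20.35
tool_pos: [0.5532, -0.087, -0.0074]
eef_rot: [0.999, -0.042, -0.009, 0.0]
contact_force: [-5.6, -2.5, -1.5]
opening: 0.005
clock: 20.6
tool_pos: [0.5509, -0.0865, -0.0073]
eef_rot: [0.999, -0.042, -0.009, -0.0]
contact_force: [-3.9, -2.8, -0.2]
opening: 0.008
clock: 20.85
tool_pos: [0.5489, -0.0854, -0.0069]
eef_rot: [0.999, -0.042, -0.008, -0.001]
contact_force: [-3.7, -2.6, -0.8]
opening: 0.005
clock: 21.1
tool_pos: [0.5466, -0.0844, -0.0064]
eef_rot: [0.999, -0.042, -0.007, -0.001]
contact_force: [-3.5, -1.3, -1.3]
opening: 0.007
```

```bash
python3 -m creep '[[255,-0.002,0,0,0],[255,-0.004,0,0,0],[255,-0.008,0,0,0],[255,-0.015,0,0,0],[255,-0.03,0,0,0],[255,-0.05,0,0,0],[255,-0.07,0,0,0],[255,-0.08,0,-0.01,0],[255,-0.085,0,-0.03,0],[255,-0.085,0,-0.05,0]]'; python3 -m creep '[[255,-0.01,0.03,-0.04,0],[255,-0.01,0.08,-0.08,0],[255,-0.01,0.13,-0.11,0],[255,-0.01,0.18,-0.13,0],[255,-0.02,0.23,-0.14,0],[255,-0.03,0.27,-0.14,0],[255,-0.04,0.30,-0.14,0],[255,-0.04,0.30,-0.14,0]]'; python3 look.py 15
```

```text
clock: 22.35
tool_pos: [0.4621, -0.0776, 0.0459]
eef_rot: [0.999, -0.041, -0.007, -0.001]
contact_force: [0.2, 0.1, -0.2]
opening: 0.007
clock: 23.35
tool_pos: [0.3977, -0.3763, 0.1852]
eef_rot: [0.999, -0.045, -0.008, -0.0]
contact_force: [0.5, 0.7, 0.3]
opening: 0.007
glue_timer [0, 1] [ 0.5978 -0.0882 -0.2039] rms px 2.71 [0.75, 0.95]
glue_timer [0] [ 0.6014 -0.084  -0.1771] rms px 2.61 [0.75]
glue_timer [1] [ 0.5951 -0.0887 -0.2181] rms px 1.05 [0.95]
sanding_block [0, 1] [0.5693 0.0777 0.0237] rms px 2.15 [0.57, 0.92]
sanding_block [0] [0.5706 0.0804 0.0351] rms px 1.79 [0.57]
sanding_block [1] [0.5676 0.076  0.0028] rms px 2.2 [0.92]
```

View pics/top15o.png

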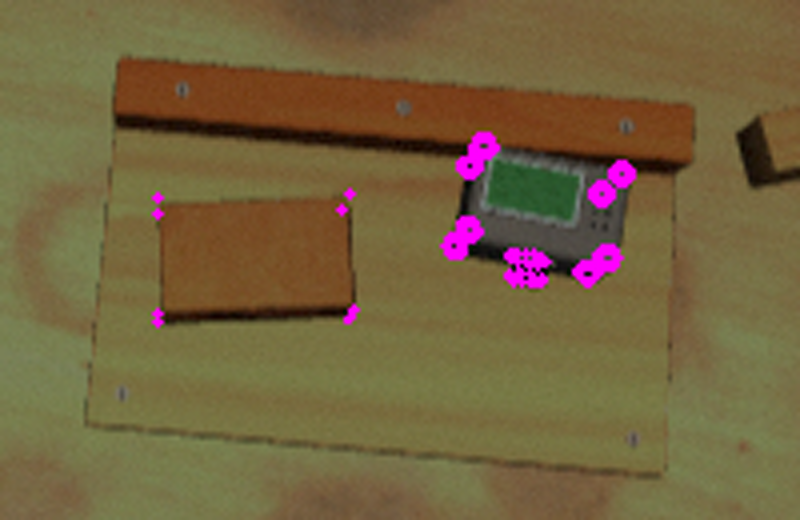

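View pics/side15o.png

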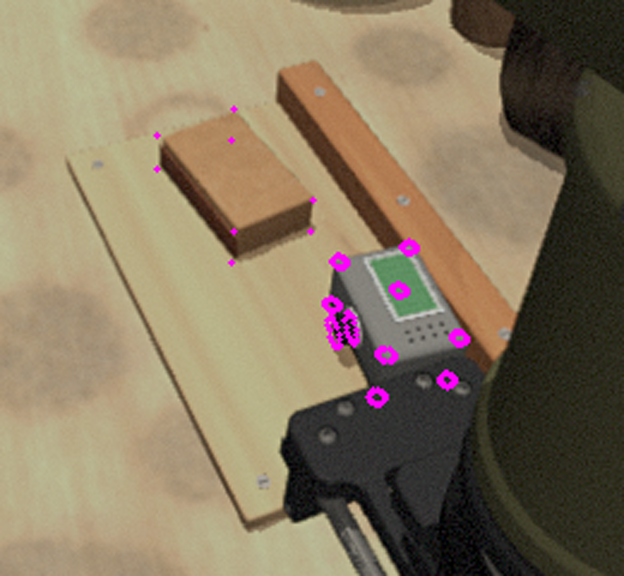

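```bash
python3 - <<'E'
import cv2,numpy as np
a=cv2.imread("pics/top15.png")[140:215,380:480]
cv2.imwrite("pics/z15.png",np.clip(cv2.resize(a,(800,600),interpolation=2)*1.8,0,255).astype(np.uint8))
a=cv2.imread("pics/side15.png")[230:320,360:470]
cv2.imwrite("pics/z15s.png",np.clip(cv2.resize(a,None,fx=6,fy=6,interpolation=2)*1.5,0,255).astype(np.uint8))
E
```

```text
(no output)
```

View pics/z15.png

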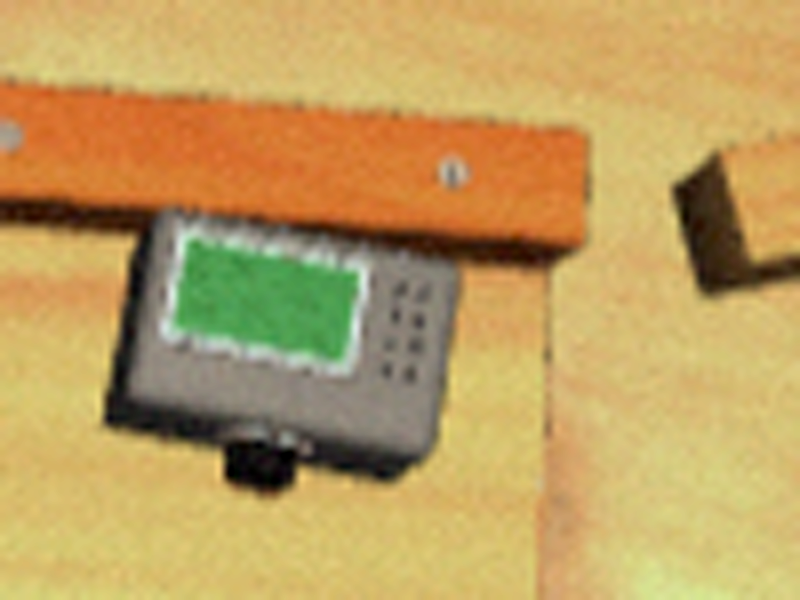

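View pics/z15s.png

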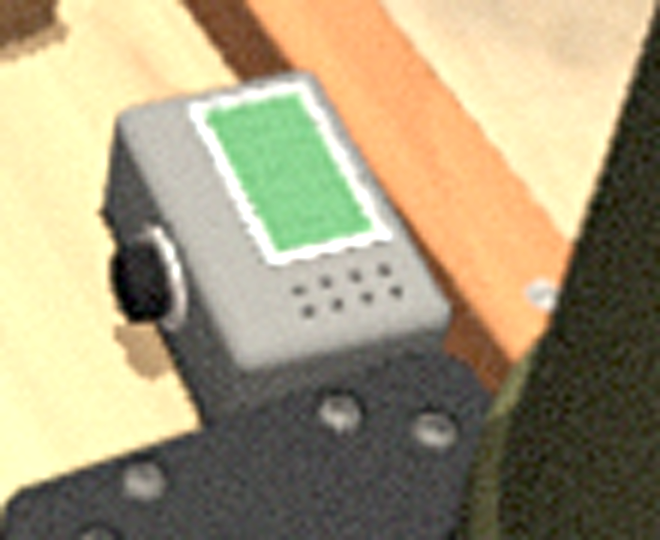

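```bash
python3 -m creep '[[255,0.01,-0.04,0,0],[255,0.02,-0.09,0.01,0],[255,0.03,-0.14,0.03,0],[255,0.03,-0.19,0.06,0],[255,0.035,-0.24,0.09,0],[255,0.04,-0.28,0.12,0],[255,0.04,-0.300,0.135,0],[255,0.04,-0.304,0.14,0]]'; python3 -m creep '[[255,0.015,0,0.02,0],[255,0.03,0,0.04,0],[255,0.045,0,0.05,0],[255,0.06,0,0.05,0],[255,0.07,0,0.05,0],[255,0.076,0,0.05,0],[255,0.078,0,0.05,0]]'
```

```text
clock: 24.65
tool_pos: [0.4626, -0.0711, 0.0443]
eef_rot: [0.999, -0.039, -0.008, -0.001]
contact_force: [-0.1, -0.2, 0.5]
opening: 0.006
clock: 25.52
tool_pos: [0.5397, -0.0805, -0.0062]
eef_rot: [0.999, -0.042, -0.007, -0.001]
contact_force: [-0.6, 1.6, -0.3]
opening: 0.004
```

```bash
python3 -m creep '[[255,0.003,0,0,0],[255,0.006,0,0,0],[255,0.008,0,0,0],[255,0.010,0,0,0],[255,0.011,0.002,0,0],[255,0.012,0.004,0,0],[255,0.013,0.006,0,0],[255,0.014,0.008,0,0]]'; python3 cmp.py 16 15; python3 - <<'E'
import cv2,numpy as np
r=lambda f,x,y,s:np.clip(cv2.resize(cv2.imread(f)[y:y+s,x:x+s],(400,400),interpolation=2)*1.6,0,255).astype(np.uint8)
cv2.imwrite("pics/z16.png",np.hstack([r("pics/side16.png",360,220,100),r("pics/top16.png",380,140,90)]))
E
```

```text
clock: 26.52
tool_pos: [0.553, -0.0889, -0.0067]
eef_rot: [0.999, -0.042, -0.007, -0.001]
contact_force: [-3.5, 2.4, 0.1]
opening: 0.005
F [-3.12  1.97  1.05] [0.17 0.12 0.48] [ 0.5528 -0.089  -0.0068]
```

View pics/z16.png

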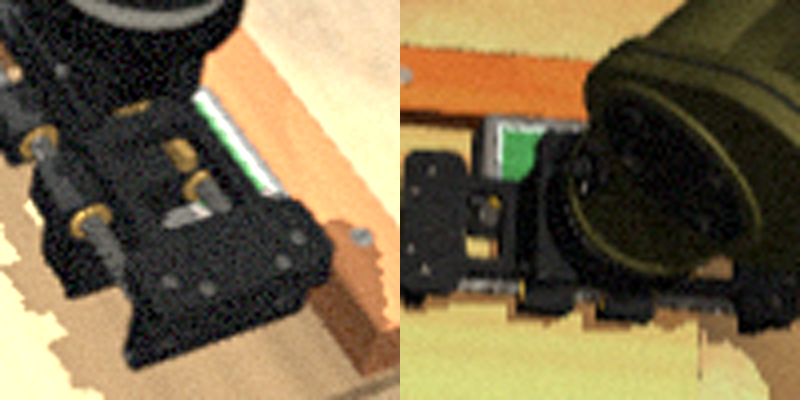

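```bash
python3 -m creep '[[255,0.002,0.001,0,0],[255,0.004,0.002,0,0],[255,0.006,0.002,0,0],[255,0.007,0.002,0,0],[255,0.007,0.002,0,0]]'; python3 -m creep '[[255,0.002,0,0,0],[255,0.004,0,0,0],[255,0.004,0,0,0]]'
```

```text
clock: 27.4
tool_pos: [0.5567, -0.091, -0.007]
eef_rot: [0.999, -0.041, -0.01, -0.001]
contact_force: [-8.7, 4.2, 5.6]
opening: 0.006
clock: 27.78
tool_pos: [0.5567, -0.091, -0.0071]
eef_rot: [0.999, -0.041, -0.014, -0.0]
contact_force: [-16.7, 5.3, 12.2]
opening: 0.004
```

```bash
python3 -m creep '[[255,-0.003,-0.001,0,0],[255,-0.006,-0.0015,0,0],[255,-0.008,-0.0015,0,0],[255,-0.011,-0.0015,0,0],[255,-0.014,-0.0015,0,0],[255,-0.018,-0.0015,0,0],[255,-0.03,-0.0015,0,0],[255,-0.055,-0.0015,0,0],[255,-0.08,-0.0015,-0.01,0],[255,-0.095,-0.0015,-0.04,0]]'; python3 -m creep '[[255,-0.01,0.03,-0.05,0],[255,-0.01,0.08,-0.09,0],[255,-0.01,0.13,-0.12,0],[255,-0.01,0.18,-0.14,0],[255,-0.02,0.23,-0.15,0],[255,-0.03,0.28,-0.15,0],[255,-0.04,0.33,-0.15,0]]'; python3 look.py 17;  python3 - <<'E'
import cv2,numpy as np
a=cv2.imread("pics/top17.png")[140:215,380:480]
cv2.imwrite("pics/z17.png",np.clip(cv2.resize(a,(800,600),interpolation=2)*1.8,0,255).astype(np.uint8))
a=cv2.imread("pics/side17.png")[230:320,360:470]
cv2.imwrite("pics/z17s.png",np.clip(cv2.resize(a,None,fx=6,fy=6,interpolation=2)*1.5,0,255).astype(np.uint8))
E
```

```text
clock: 29.02
tool_pos: [0.4676, -0.0825, 0.0345]
eef_rot: [0.999, -0.041, -0.009, -0.001]
contact_force: [-0.0, 0.2, 0.5]
opening: 0.008
clock: 29.9
tool_pos: [0.404, -0.4106, 0.1853]
eef_rot: [0.999, -0.042, -0.007, 0.0]
contact_force: [0.5, -0.2, 0.6]
opening: 0.007
glue_timer [0, 1] [ 0.6021 -0.0924 -0.1046] rms px 1.28 [0.8, 0.63]
glue_timer [0] [ 0.6047 -0.0906 -0.0912] rms px 1.05 [0.8]
glue_timer [1] [ 0.5997 -0.0928 -0.1084] rms px 0.76 [0.63]
sanding_block [0, 1] [0.5686 0.0766 0.0253] rms px 1.62 [0.75, 0.92]
sanding_block [0] [0.5709 0.0803 0.0288] rms px 1.91 [0.75]
sanding_block [1] [0.5671 0.0762 0.0208] rms px 0.83 [0.92]
```

View pics/z17.png

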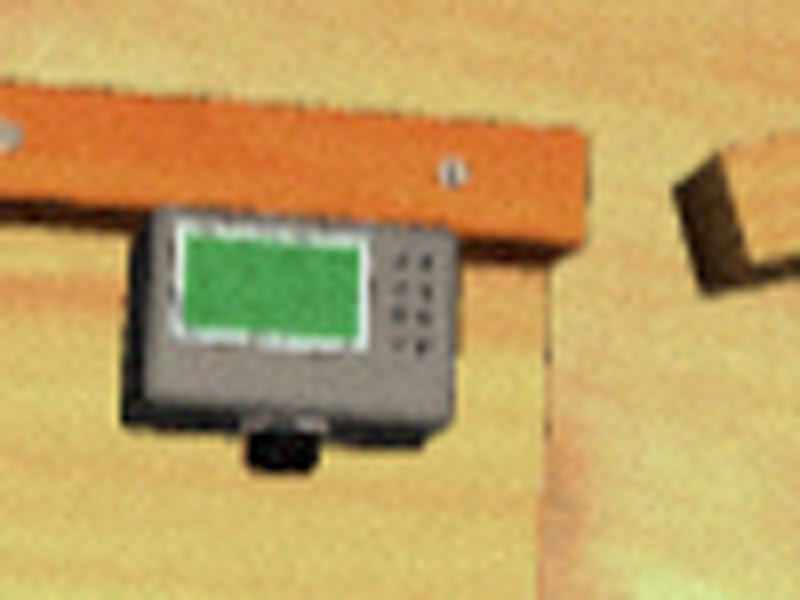

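View pics/z17s.png

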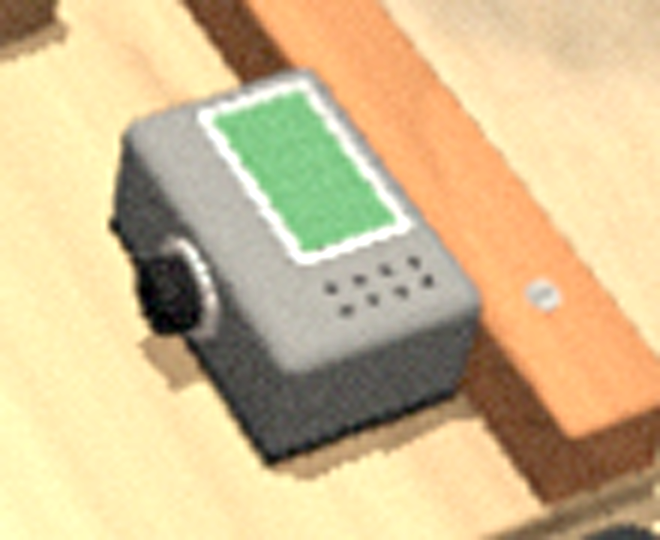

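```bash
python3 -c "
from plant import r
print(r.finish_job())"
```

```text
the job is handed in; nothing more can be done
None
```

The timer is flat against the fence with its button out. The sanding block lies where it was, and the arm is well clear. I handed the job in at about 30 s. It took two presses, because on the first one the timer was not yet flat.

- **First press:** The button went fully in while the timer was braced on its left back corner only. The picture afterwards showed it about 0.1 rad off square. Friction on the button face had stopped it from turning flat, so the asked order, flat first and then fully in, did not hold for this press.
- **Second press:** I pushed the button again, moving slightly sideways with the push so the timer turned flat. I then pressed to a firm stop. The highest push reading was about 17 N along x, about 21 N in all, which is more than the 5 N the button needs. I then drew back.
- **Last checks:**
  - **Flatness:** In the top view the timer's back edge and the fence edge have the same slope, about 0.081 for both. The fitted timer angle was −0.105 rad against −0.084 for the board; I put that difference down to the fit.
  - **Button and force:** The button stands out in both pictures, and the wrist force is back to about zero.
  - **Sanding block:** Its fitted position changed by less than 1 mm.
- **Disagreement in tool height:** The pictures put the fingertips roughly 40 mm above the reported tool height, although I got varying estimates. My first approach went over the button without touching anything because of this. I lowered the tool by what the pictures showed, and may have brushed the board lightly (about 2 N) before raising it 3 mm.

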